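# Shut and latch the peg drawer

## Task

The washer is about to spin and would shake the peg drawer open. Gently push the drawer of the wooden peg box fully shut, then push the latch lever beside the box over towards the front until it snaps across, so that its bar stands in front of the drawer. Only push with the fingers: do not lift the box out of its dock, and leave the other things on the worktop where they stand.

Things in the scene. Friction and masses are not known exactly. Their poses are not given: they have to be found in the camera images.
- dock: aluminium dock fixed to the worktop: 132 x 184 x 4 mm plate with side rails and back stop (tops 26 mm above the worktop) and a low front lip, holding the peg box. Origin on the worktop under the box's middle; -x points out of the drawer's front, towards the robot, +y to the left; the latch is on the right. The latch pivot is at x 0, y -91, z 54 mm in this frame; its bracket is 68 mm high
- peg_box: wooden box with one drawer, 110 x 150 x 62 mm without the knob, 0.6 kg, loose but held in the dock with 1.5 mm play. Origin at the centre of its underside, 4 mm above the worktop; its -x axis points out of the drawer's front, which stands 47 mm before the origin when shut
- peg_box_drawer (a joint): how far the drawer is pulled out, m: 0 fully shut, 0.055 fully out; starts 0.02 to 0.04 out. It slides along the box's x axis with about 0.6 N of friction and then comes to a firm stop
- drawer_knob (a point): the foremost point of the brass knob at the middle of the drawer's front; the knob is 14 mm wide and high, stands 17 mm out from the front, 35 mm above the worktop
- latch (a joint): angle of the latch lever, rad: 0 open (handle leaning 40 degrees backwards, away from the drawer's front), 0.70 handle upright = centre, 1.396 latched (handle leaning 40 degrees forwards). A spring drives it to either end: at the grip it resists with 2 N at first, 3.5 N at most, up to the centre, and snaps over by itself beyond it
- latch_grip (a point): middle of the black cross grip (15 mm thick, 41 mm long along the dock's y axis) at the end of the steel latch handle (9 mm thick), 80 mm from the pivot, outside the right side of the box. 115 mm above the worktop at either end of the swing, 134 mm when upright. Reach it from behind and push it towards the dock's front (-x)
- wax_pot: bystander: round low pot with a wooden lid, 62 mm across, 35 mm high; origin at the centre of its underside
- stain_dropper: bystander: small brown bottle with a black dropper, 33 mm across, 102 mm high; origin at the centre of its underside
- little_can: bystander: small open galvanised can, 67 mm across, 97 mm high; origin at the centre of its underside
- loose_peg: bystander: wooden clothes peg lying flat, 15 x 72 x 12 mm; origin at the centre of its underside
- latch_bar (a point): inner end of the latch bar (8 mm thick, 45 mm long along the dock's y axis) on a second arm of the same lever, 54 mm long and 55 degrees ahead of the handle. Above the box when open (106 mm over the worktop), in front of the drawer's upper right corner when latched (49 mm); a drawer that is not shut stops it
- wall_tap: fixed grey wall tap behind the sink, left of the dock: an arm of 239 mm from the wall towards the robot, 59 mm wide, to be kept clear of. Origin under its middle, 0.13 m above the worktop; its top is 111 mm higher

How it is judged:
By the outcome, as a careful person would: the job done as asked, in the order asked, and still so for the second after the job is handed in, with the robot touching nothing.
It also fails if it takes over 42 s, if anything falls off the work surface, if the arm or the gripper's body presses on something with over 40 N, if the wrist force passes 120 N, or if a joint passes its speed limit or range.

## Robot

A 6-joint arm with a two-finger parallel gripper is mounted at the origin on a cart in front of the work surface, level with it; the furniture and walls round the work are solid. World frame = base frame: x ahead of the robot, y to its left, z up, the work surface at z = 0. Lengths are in m, angles in rad, forces in N, time in s.
With the tool pointing down it reaches from about 0.425 to 0.925 m from the base axis. Payload 12.5 kg.
Tool frame: the origin (TCP) lies between the finger pads; the fingertips stand ahead of it and the grasp point (between the pads) lies 5 mm behind it (ctrl.tcp_to_tips is the z of the fingertips in the tool frame, in m); z points along the fingers, y is the direction in which the jaws open and shut (so a half turn about z gives the same grasp; the last joint's range is limited). The gripper opens to 85 mm and grips with 20 to 120 N. Pads are 22 mm wide; open, the fingers measure 114 mm over their backs; the gripper's body (76 mm by 85 mm) begins 54 mm behind the grasp point. The pads swing forward as they close: fully open they stand 13 mm farther back than shut.
Start: joints at [1.243, 0.491, 1.559, -0, 1.092, -0.106], TCP at [0.137, 0.61, 0.245] pointing down, gripper open.
Joint ranges: [-3.1, 3.1], [-0.84, 2.19], [0.05, 2.79], [-1.13, 4.28], [0.06, 2.93], [-2.69, 2.69]. Speed limits (rad/s): [2.22, 2.22, 2.79, 3.14, 3.14, 3.14].

## Interface

Orientations are given as [roll, pitch, yaw] about the fixed x, y, z axes, in that order (R = Rz(yaw) Ry(pitch) Rx(roll)).
In Python, from station import status, vision, order, models, ctrl gives the robot as it stands.
- The arm moves only by the tool apply_moves, never from a script. Its argument "rows" is a list of rows, each a list of 2 entries, a list of its own where there are three numbers: the shift along the tool's x, y, z in mm, then the turn, a rotation vector about the tool's x, y, z in rad. A call has exactly 10 rows; each row is the pose to reach, as a shift and turn from the pose commanded when the call began, along the tool's axes at that moment; what a row does not reach only later rows make up. A row lasts 1/8 s, in which the tool goes at most 62.5 mm and 10.7 degrees, less where a joint would pass 70% of its speed; a pose out of reach is approached as far as the arm can. A call with a gripper value outside its range is refused whole. "jaw" is the closure, from 0 (fully open) to 1 (shut), set as the call begins (left out, the last holds). The fingers move at their own pace and stop on an object; "grip_force" is the grip in N (left out, the last holds). Time passes only in rows, so rows that repeat a pose let the fingers close, or fill a call up. It gives the time, the measured TCP pose, the force and the opening at its end, in the units of the state.
- status.observe(): the state, without advancing time (a new reading comes with each control period).
- vision.get_image(name): name is "scene" or "side" or "wrist"; returns the picture (420x560x3 uint8, blue, green, red); there is no depth.
- vision.calibration(name): a dict with "camera_matrix" (3x3 intrinsics, pixels), "k1" (the pictures are not rectified: a ray, as slopes to the right and down, at radius r is drawn at 1 + k1 r^2 times it, then the intrinsics apply), "R" (3x3) and "t" (3): a world point X has camera coordinates R X + t; the wrist camera has in their place "tool_from_camera" (4x4, takes a point from camera to tool coordinates, whose origin is the TCP and whose axes are the flange's). Camera axes: x right, y down, z forward; pixel columns grow to the right and rows downward; lengths in m; the calibration is good to about 2 mm. A picture is of the moment at which its call begins: read the wrist's pose just before it. calibration takes no time and is no camera call.
- order.close_job(): hands the job in, once; it reports no verdict.
Trained networks look in the newest picture that a camera, given by its name, has taken for a name from the list of things; names that differ only in an ending like _2 or _b are one class to them, and where a whole thing is asked for, a point or a joint stands for the part that bears it (a point fixed in the world has none). Each returns a list of dicts, best first, with "conf" (0 to 1); they miss things now and then, are a little off and sometimes report something else, mostly with a low value. They report only what shows in the picture. A call takes as long as a camera call.
- models.search_frame(thing, camera): "xy" ([column, row] in pixels, amid what is visible of it).
- models.regions_of(thing, camera): "mask" (420x560 bool, what is visible of it) and "xy" ([column, row] in pixels, amid what is visible of it).
The state is a dict: "clock": time; "q": joint angles; "joint_vel": joint speeds; "joint_efforts": joint torques, N m; "eef_pos": TCP position; "tool_rot": TCP orientation; "force": force on the tool from outside, world axes, zero at the start; "wrist_torque": the same for the moment, N m; "gripper_width": finger opening in m.
Only numpy, scipy, OpenCV 4.12 (cv2) and the standard library are available. Lean on these libraries where they do the work, as an engineer would, in place of code of your own. Each camera call takes 0.05 s, during which the arm holds its last target. There are 200 camera calls.

## Working session

There is one attempt and no reset: what is moved stays moved. The work goes in short steps, Python scripts to look and compute and a tool call to move; the robot and the scene stay as the last step left them, time stands still between calls to the robot, and variables do not carry over. Pictures are saved under pics/ and viewed, about 8 in all and at most 12, crops included, and the job is handed in when it is done.

Besides the shell and the picture viewer there is one more tool, called after "Request:" by a JSON object that holds its "name" and its "arguments". apply_moves: Moves the arm, as the interface text tells. Its arguments: {"type":"object","properties":{"rows":{"type":"array","items":{"type":"array"}},"jaw":{"type":"number"},"grip_force":{"type":"number"}},"required":["rows"]}

```bash
mkdir -p pics; cat > h.py <<'E'
from station import status, vision, order, models, ctrl
import numpy as np, cv2
from scipy.spatial.transform import Rotation as Ro
def ray(name,px,st=None):
    c=vision.calibration(name);K=np.array(c["camera_matrix"]);k1=c["k1"]
    d=np.linalg.solve(K,[px[0],px[1],1])[:2];u=d.copy()
    for _ in range(20):u=d/(1+k1*(u@u))
    v=np.r_[u,1]
    if "R" in c:
        R=np.array(c["R"]);t=np.array(c["t"]);return -R.T@t,R.T@v
    T=np.array(c["tool_from_camera"]);Rt=Ro.from_euler('xyz',st["tool_rot"]).as_matrix()
    return np.array(st["eef_pos"])+Rt@T[:3,3],Rt@T[:3,:3]@v
def onz(name,px,z,st=None):
    o,d=ray(name,px,st);return o+d*(z-o[2])/d[2]
def proj(name,X,st=None):
    c=vision.calibration(name);K=np.array(c["camera_matrix"])
    if "R" in c: p=np.array(c["R"])@X+np.array(c["t"])
    else:
        T=np.array(c["tool_from_camera"]);Rt=Ro.from_euler('xyz',st["tool_rot"]).as_matrix()
        p=T[:3,:3].T@(Rt.T@(X-np.array(st["eef_pos"]))-T[:3,3])
    u=p[:2]/p[2];u=u*(1+c["k1"]*(u@u));return K[:2,:2]@u+K[:2,2]
def tri(obs):
    A=np.zeros((3,3));b=np.zeros(3)
    for o,d in obs:
        d=d/np.linalg.norm(d);P=np.eye(3)-np.outer(d,d);A+=P;b+=P@o
    X=np.linalg.solve(A,b);return X
E
python3 - <<'E'
from h import *
s=status.observe();print(s,ctrl.tcp_to_tips)
for n in("scene","side"):
    im=vision.get_image(n);cv2.imwrite(f"pics/{n}0.png",im)
    for th in("dock","peg_box","drawer_knob","latch_grip","latch_bar","wax_pot","stain_dropper","little_can","loose_peg","wall_tap"):
        r=models.search_frame(th,n);print(n,th,[(np.round(x["xy"]).tolist(),round(x["conf"],2)) for x in r[:2]])
E
```

```text
{'clock': 0.0, 'q': array([ 1.24342766e+00,  4.91533582e-01,  1.55943379e+00, -8.56161178e-06,
        1.09173333e+00, -1.05629014e-01]), 'joint_vel': array([ 0.00187831, -0.00118708,  0.00073155,  0.00152132,  0.00063074,
       -0.00144857]), 'joint_efforts': array([-4.75734865e-03, -6.18432999e+01, -2.61580199e+01, -2.59149947e-04,
        4.17459814e-03, -2.03644794e-05]), 'eef_pos': array([0.13738312, 0.60949633, 0.24474927]), 'tool_rot': array([-3.14048998e+00, -1.09273076e-04,  2.91985689e+00]), 'force': array([-0.22938864, -0.11484954, -0.44350118]), 'wrist_torque': array([-0.0275834 ,  0.01724756,  0.04058459]), 'gripper_width': 0.08543985577722883} 0.014
scene dock [([323.0, 286.0], 0.91), ([325.0, 205.0], 0.67)]
scene peg_box [([303.0, 261.0], 0.74)]
scene drawer_knob [([287.0, 271.0], 0.61)]
scene latch_grip []
scene latch_bar [([388.0, 287.0], 0.66), ([330.0, 275.0], 0.58)]
scene wax_pot [([388.0, 289.0], 0.62), ([331.0, 273.0], 0.34)]
scene stain_dropper [([324.0, 207.0], 0.85)]
scene little_can [([243.0, 143.0], 0.55)]
scene loose_peg [([289.0, 270.0], 0.28)]
scene wall_tap []
side dock [([274.0, 313.0], 0.92)]
side peg_box [([269.0, 279.0], 0.65)]
side drawer_knob [([239.0, 286.0], 0.92)]
side latch_grip [([278.0, 288.0], 0.73)]
side latch_bar [([264.0, 290.0], 0.81)]
side wax_pot [([353.0, 342.0], 0.55)]
side stain_dropper [([328.0, 240.0], 0.86)]
side little_can [([280.0, 185.0], 0.81)]
side loose_peg []
side wall_tap [([283.0, 186.0], 0.24)]
```

```bash
python3 - <<'E'
import cv2,numpy as np
a=cv2.imread("pics/scene0.png");b=cv2.imread("pics/side0.png")
cv2.imwrite("pics/a.png",cv2.resize(a[110:350,160:480],None,fx=2.5,fy=2.5,interpolation=2))
cv2.imwrite("pics/b.png",cv2.resize(b[110:390,150:470],None,fx=2.14,fy=2.14,interpolation=2))
E
```

```text
(no output)
```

View pics/a.png

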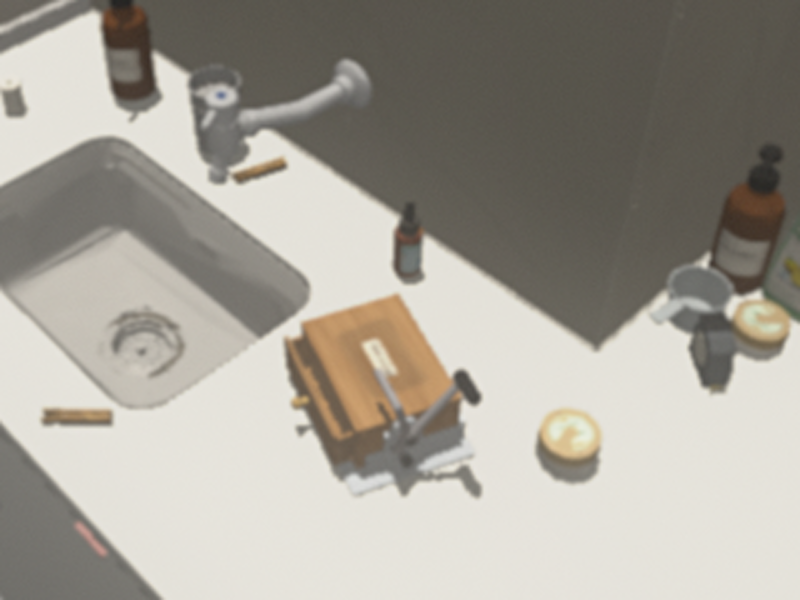

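View pics/b.png

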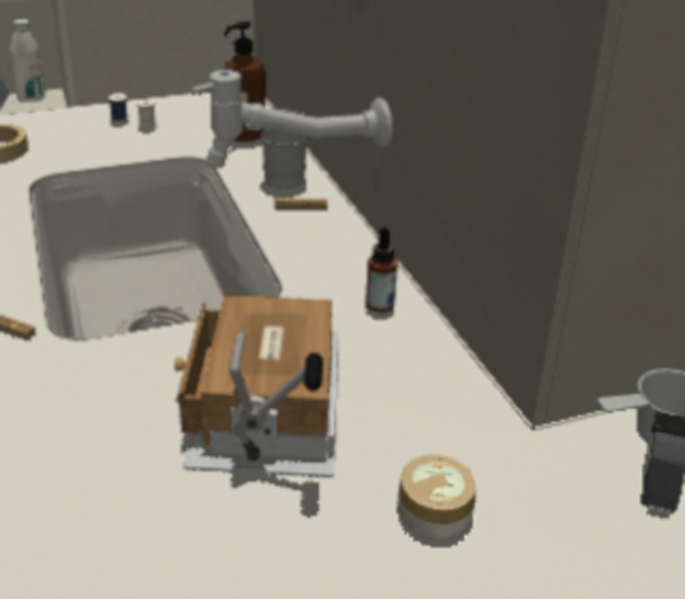

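```bash
python3 - <<'E'
from h import *
from scipy.optimize import least_squares
A=lambda x,y:(160+x/2.5,110+y/2.5); B=lambda x,y:(150+x/2.14,110+y/2.14)
obs={'knob':(A(299,402),B(178,363)),'grip':(A(467,387),B(314,371)),'bl':(A(398,297),B(331,300)),'br':(A(460,397),B(331,420)),'potc':(A(570,432),B(438,484)),'dropper':(A(409,207),B(384,234)),'dropbase':(A(410,278),B(381,312))}
for k,(a,b) in obs.items():
    X=tri([ray('scene',a),ray('side',b)]);print(k,X.round(4),(proj('scene',X)-a).round(1),(proj('side',X)-b).round(1))
loc={'grip':[.0514,-.091,.115],'bl':[.055,.075,.066],'br':[.055,-.075,.066]}
def f(p):
    R=Ro.from_euler('z',p[2]).as_matrix();r=[]
    L=dict(loc);L['knob']=[-.064-p[3],0,.035]
    for k,l in L.items():
        X=R@np.array(l)+[p[0],p[1],0]
        r+=list(proj('scene',X)-obs[k][0])+list(proj('side',X)-obs[k][1])
    return np.array(r)
s=least_squares(f,[.5,0,0,.03],x_scale=[.1,.1,.5,.02],loss='soft_l1');print(s.x,f(s.x).round(1))
E
```

```text
knob [ 0.4185 -0.3087  0.0441] [-0.1  0.5] [ 0.4 -0.5]
grip [ 0.5045 -0.4449  0.118 ] [-0.  0.] [ 0. -0.]
bl [ 0.5759 -0.2917  0.0698] [ 0.2 -0.4] [-0.4  0.5]
br [ 0.5367 -0.4134  0.0371] [-0.7  2.4] [ 1.9 -2.7]
potc [ 0.5897 -0.5115  0.0335] [-0.2  0.5] [ 0.4 -0.6]
dropper [ 0.6633 -0.2216  0.0932] [-0.2  0.3] [ 0.3 -0.3]
dropbase [ 6.571e-01 -2.364e-01  2.000e-04] [ 0.3 -0.5] [-0.5  0.5]
[ 0.49782762 -0.33727861 -0.41129816  0.02065994] [-0.1 -1.   1.5 -0.4  0.4 -0.1  0.4  1.4 -0.5  2.6 -4.3 -7.5 -1.   1.1
  0.9  1.3]
```

```bash
cat >> h.py <<'E'
D=np.array([.498,-.337,0]);YAW=-.411
RD=Ro.from_euler('z',YAW).as_matrix()
def dk(x,y,z): return RD@np.array([x,y,z])/1+D
def undk(X): return RD.T@(np.array(X)-D)
def plan(pts,st=None):
    "pts: list of (pos, world yaw, tool pitch) ; prints shifts in mm in current tool axes, turn about tool z"
    st=st or status.observe();R=Ro.from_euler('xyz',st["tool_rot"]).as_matrix()
    for p,dy in pts:
        sh=R.T@(np.array(p)-st["eef_pos"])*1e3
        print(sh.round().astype(int).tolist(),[0,0,round(dy,3)])
E
python3 - <<'E'
from h import *
A=lambda x,y:(160+x/2.5,110+y/2.5); B=lambda x,y:(150+x/2.14,110+y/2.14)
for a,b in((A(217,175),B(215,157)),(A(353,85),B(380,120)),(A(222,95),B(226,75))):
    print(tri([ray('scene',a),ray('side',b)]).round(3))
print(vision.calibration('wrist')['tool_from_camera'])
for x,y,z in ((-.125,0,.25),(-.125,0,.04)): print(dk(x,y,z).round(3))
s=status.observe()
pts=[]
a0=np.arctan2(.61,.137)
tgt=dk(-.125,0,.25);a1=np.arctan2(tgt[1],tgt[0]);r1=np.hypot(*tgt[:2])
for i in range(1,11):
    f=i/20;r=.625+(.5-.625)*min(1,i/6);a=a0+(a1-a0)*f
    pts.append(([r*np.cos(a),r*np.sin(a),.25+.07*min(1,i/5)],.17*i))
print(r1,a0,a1);plan(pts)
E
```

```text
[ 0.513 -0.078  0.14 ]
[ 0.712 -0.084  0.163]
[ 0.53  -0.076  0.236]
[[ 6.36519197e-04 -9.59890185e-01 -2.80375512e-01  7.16392583e-02]
 [ 9.99999797e-01  6.16958773e-04  1.58025202e-04 -4.91099418e-04]
 [ 2.12932919e-05 -2.80375556e-01  9.59890383e-01 -1.28436182e-01]
 [ 0.00000000e+00  0.00000000e+00  0.00000000e+00  1.00000000e+00]]
[ 0.383 -0.287  0.25 ]
[ 0.383 -0.287  0.04 ]
0.4789635215707419 1.3498720065355336 -0.642669117757643
[-60, -24, -19] [0, 0, 0.17]
[-115, -53, -33] [0, 0, 0.34]
[-165, -87, -47] [0, 0, 0.51]
[-210, -126, -61] [0, 0, 0.68]
[-248, -167, -75] [0, 0, 0.85]
[-281, -211, -75] [0, 0, 1.02]
[-321, -241, -75] [0, 0, 1.19]
[-357, -275, -75] [0, 0, 1.36]
[-390, -313, -75] [0, 0, 1.53]
[-420, -353, -75] [0, 0, 1.7]
```

```bash
python3 - <<'E'
from h import *
pts=[];a0=1.35;a1=-.643
for i in range(1,11):
    r=.625-.145*min(1,i/6);a=a0+(a1-a0)*i/20
    pts.append(([r*np.cos(a),r*np.sin(a),.245+.115*min(1,i/6)],.17*i))
plan(pts)
E
```

```text
[-59, -27, -19] [0, 0, 0.17]
[-114, -60, -38] [0, 0, 0.34]
[-162, -97, -57] [0, 0, 0.51]
[-205, -138, -76] [0, 0, 0.68]
[-241, -182, -96] [0, 0, 0.85]
[-270, -228, -115] [0, 0, 1.02]
[-308, -257, -115] [0, 0, 1.19]
[-343, -289, -115] [0, 0, 1.36]
[-375, -325, -115] [0, 0, 1.53]
[-403, -364, -115] [0, 0, 1.7]
```

Request:
{"name": "apply_moves", "arguments": {"rows": [[[-55,-24,-19],[0,0,0.17]],[[-110,-56,-38],[0,0,0.34]],[[-158,-94,-57],[0,0,0.51]],[[-200,-135,-76],[0,0,0.68]],[[-238,-178,-96],[0,0,0.85]],[[-270,-224,-115],[0,0,1.02]],[[-308,-257,-115],[0,0,1.19]],[[-343,-289,-115],[0,0,1.36]],[[-375,-325,-115],[0,0,1.53]],[[-403,-364,-115],[0,0,1.7]]], "jaw": 1}}

```text
clock: 2.35
eef_pos: [0.4512, 0.1645, 0.3604]
tool_rot: [3.141, -0.0, 1.214]
force: [0.4, -0.1, 0.7]
gripper_width: -0.0002
```

```bash
python3 - <<'E'
from h import *
s=status.observe();print(s['clock'],s['eef_pos'],s['tool_rot'],s['q'],s['gripper_width'])
e=s['eef_pos'];a0=np.arctan2(e[1],e[0]);r0=np.hypot(*e[:2]);a1=-.643
y=s['tool_rot'][2];turn=(y-YAW)%(2*np.pi);print(turn)
pts=[]
for i in range(1,11):
    r=r0+(.479-r0)*i/10;a=a0+(a1-a0)*i/10
    pts.append(([r*np.cos(a),r*np.sin(a),.36-.05*max(0,i-8)],turn*min(1,i/9.5)))
plan(pts)
E
```

```text
2.35 [0.45117191 0.16449503 0.36040375] [ 3.14128645e+00 -3.24370211e-04  1.21417276e+00] [2.11900291e-01 1.71920083e-01 1.72698200e+00 1.14620264e-04
 1.24225790e+00 5.68486945e-01] -0.00022604122247399166
1.625172762021823
[-38, 29, 0] [0, 0, np.float64(0.171)]
[-78, 54, 0] [0, 0, np.float64(0.342)]
[-121, 75, 0] [0, 0, np.float64(0.513)]
[-166, 92, 0] [0, 0, np.float64(0.684)]
[-212, 104, 0] [0, 0, np.float64(0.855)]
[-259, 111, 0] [0, 0, np.float64(1.026)]
[-306, 114, 0] [0, 0, np.float64(1.197)]
[-354, 112, 0] [0, 0, np.float64(1.369)]
[-401, 105, 50] [0, 0, np.float64(1.54)]
[-447, 94, 100] [0, 0, np.float64(1.625)]
```

Request:
{"name": "apply_moves", "arguments": {"rows": [[[-38,29,0],[0,0,0.171]],[[-78,54,0],[0,0,0.342]],[[-121,75,0],[0,0,0.513]],[[-166,92,0],[0,0,0.684]],[[-212,104,0],[0,0,0.855]],[[-259,111,0],[0,0,1.026]],[[-306,114,0],[0,0,1.197]],[[-354,112,0],[0,0,1.369]],[[-401,105,30],[0,0,1.54]],[[-447,94,65],[0,0,1.625]]]}}

```text
clock: 3.6
eef_pos: [0.3844, -0.2876, 0.295]
tool_rot: [3.141, -0.002, -0.409]
force: [1.6, -1.2, -0.8]
gripper_width: -0.0003
```

```bash
python3 - <<'E'
from h import *
s=status.observe();print(s['clock'],s['eef_pos'],s['tool_rot'],s['q'])
im=vision.get_image("wrist");cv2.imwrite("pics/w1.png",im)
for th in("drawer_knob","latch_grip","peg_box"):
    r=models.search_frame(th,"wrist");print(th,[(np.round(x["xy"]).tolist(),round(x["conf"],2)) for x in r[:2]])
for n,p in dict(knobtip=dk(-.085,0,.035),bl=dk(.055,.075,.066),br=dk(.055,-.075,.066),grip=dk(.0514,-.091,.115)).items(): print(n,proj('wrist',p,s).round(1))
E
```

```text
3.6 [ 0.38438739 -0.28755617  0.29495805] [ 3.14097788e+00 -1.84661119e-03 -4.09193723e-01] [-7.80040053e-01  2.28774566e-01  1.83376826e+00  1.09288247e-04
  1.07710596e+00  1.19989887e+00]
drawer_knob [([275.0, 116.0], 0.88), ([374.0, 52.0], 0.3)]
latch_grip [([374.0, 53.0], 0.73)]
peg_box [([270.0, 63.0], 0.77)]
knobtip [279.  133.3]
bl [192.5 -26.4]
br [366.  -25.9]
grip [401.5 -41. ]
```

View pics/w1.png

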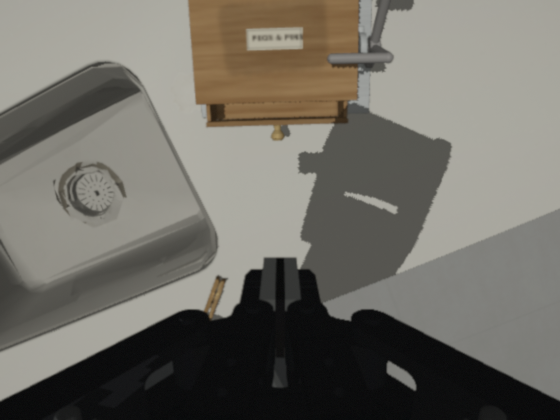

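```bash
python3 - <<'E'
from h import *
s={'eef_pos':[0.38438739,-0.28755617,0.29495805],'tool_rot':[3.14097788,-.00184661,-.40919372]}
for n,p,z in(("fl",(196,104),.066),("fr",(358,100),.066),("bl",(190,0),.066),("knob",(278,140),.035),("dl",(207,124),.06),("dr",(347,120),.06)):
    X=onz('wrist',p,z,s);print(n,X.round(4),undk(X).round(4))
E
```

```text
fl [ 0.4779 -0.2443  0.066 ] [-0.0555  0.077   0.066 ]
fr [ 0.4216 -0.3834  0.066 ] [-0.0515 -0.0731  0.066 ]
bl [ 0.56   -0.2789  0.066 ] [0.0336 0.0781 0.066 ]
knob [ 0.4142 -0.2994  0.035 ] [-0.0918  0.001   0.035 ]
dl [ 0.4575 -0.2444  0.06  ] [-0.0741  0.0687  0.06  ]
dr [ 0.4079 -0.3684  0.06  ] [-0.0701 -0.0648  0.06  ]
```

```bash
cat >> h.py <<'E'
D=dk(.001,.002,0);YAW=-.388
RD=Ro.from_euler('z',YAW).as_matrix()
E
python3 - <<'E'
from h import *
s=status.observe();print(undk(s['eef_pos']))
plan([(dk(-.118,0,.04),s['tool_rot'][2]-YAW),(dk(-.075,0,.04),0)])
E
```

```text
[-0.1249492   0.00190494  0.29512294]
[7, 2, 255] [0, 0, np.float64(-0.019)]
[50, 1, 255] [0, 0, 0]
```

Request:
{"name": "apply_moves", "arguments": {"rows": [[[2,2,45],[0,0,-0.019]],[[4,2,90],[0,0,-0.019]],[[5,2,140],[0,0,-0.019]],[[5,2,190],[0,0,-0.019]],[[5,2,230],[0,0,-0.019]],[[5,2,255],[0,0,-0.019]],[[5,2,255],[0,0,-0.019]],[[10,2,255],[0,0,-0.019]],[[16,2,255],[0,0,-0.019]],[[22,2,255],[0,0,-0.019]]]}}

```text
clock: 5.05
eef_pos: [0.4054, -0.297, 0.0412]
tool_rot: [3.141, -0.002, -0.386]
force: [-1.1, -0.2, 0.9]
gripper_width: 0.0001
```

```bash
python3 - <<'E'
from h import *
s=status.observe();print(s['clock'],undk(s['eef_pos']),s['tool_rot'],s['force'],RD.T@s['force'])
im=vision.get_image("wrist");cv2.imwrite("pics/w2.png",im)
E
```

```text
5.05 [-1.01910014e-01 -1.32538845e-05  4.12014275e-02] [ 3.14102656e+00 -1.66739794e-03 -3.86028026e-01] [-1.07729145 -0.19002558  0.92637629] [-0.92531991 -0.58348064  0.92637629]
```

View pics/w2.png

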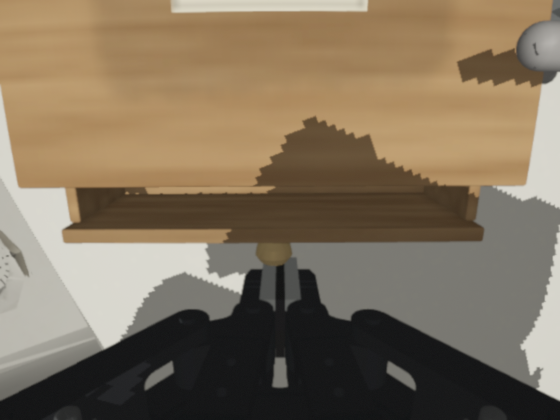

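Request:
{"name": "apply_moves", "arguments": {"rows": [[[3,-1,0],[0,0,0]],[[6,-1,0],[0,0,0]],[[9,-1,0],[0,0,0]],[[12,-1,0],[0,0,0]],[[15,-1,0],[0,0,0]],[[17,-1,0],[0,0,0]],[[19,-1,0],[0,0,0]],[[21,-1,0],[0,0,0]],[[22,-1,0],[0,0,0]],[[23,-1,0],[0,0,0]]]}}

```text
clock: 6.35
eef_pos: [0.4258, -0.304, 0.0402]
tool_rot: [-3.141, 0.001, -0.386]
force: [-4.1, 1.6, 2.8]
gripper_width: -0.0001
```

```bash
python3 - <<'E'
from h import *
s=status.observe();print(s['clock'],undk(s['eef_pos']),s['tool_rot'],RD.T@s['force'])
im=vision.get_image("wrist");cv2.imwrite("pics/w3.png",im)
E
```

```text
6.35 [-0.08035776  0.00123269  0.04019088] [-3.14112222e+00  1.25164941e-03 -3.86203392e-01] [-4.43499411 -0.10890107  2.76889661]
```

View pics/w3.png

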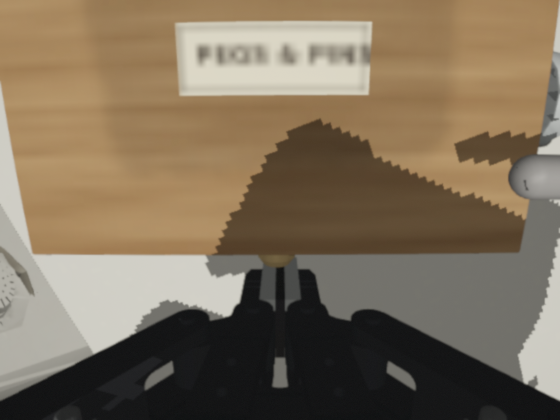

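Request:
{"name": "apply_moves", "arguments": {"rows": [[[0.5,0,0],[0,0,0]],[[1,0,0],[0,0,0]],[[1.5,0,0],[0,0,0]],[[2,0,0],[0,0,0]],[[2.5,0,0],[0,0,0]],[[2.5,0,0],[0,0,0]],[[2.5,0,0],[0,0,0]],[[2.5,0,0],[0,0,0]],[[2.5,0,0],[0,0,0]],[[2.5,0,0],[0,0,0]]]}}

```text
clock: 7.65
eef_pos: [0.4264, -0.3042, 0.0401]
tool_rot: [-3.14, 0.005, -0.386]
force: [-15.9, 2.4, 7.0]
gripper_width: -0.0002
```

```bash
python3 - <<'E'
from h import *
s=status.observe();print(s['clock'],undk(s['eef_pos']),s['tool_rot'],RD.T@s['force'])
im=vision.get_image("side");cv2.imwrite("pics/s4.png",cv2.resize(im[190:360,200:380],None,fx=3.5,fy=3.5,interpolation=2))
E
```

```text
7.65 [-0.07970826  0.00133217  0.04010477] [-3.14019956  0.00512594 -0.38613711] [-15.65172942  -3.80041257   6.96927011]
```

View pics/s4.png

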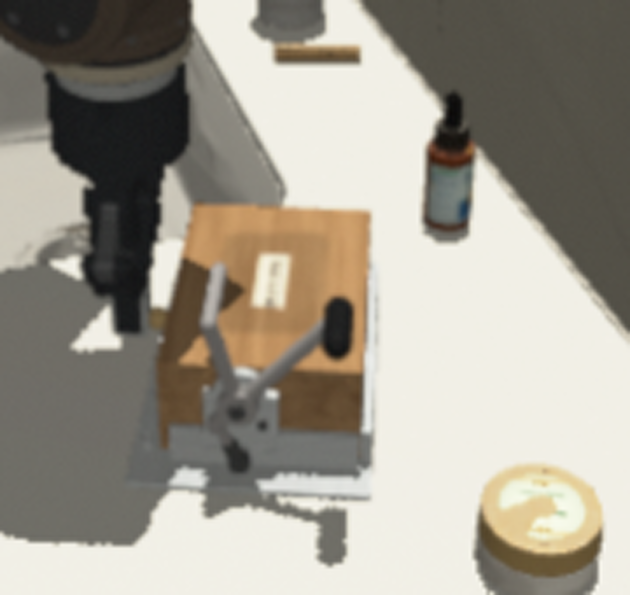

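Request:
{"name": "apply_moves", "arguments": {"rows": [[[-10,0,0],[0,0,0]],[[-25,0,-10],[0,0,0]],[[-25,0,-60],[0,0,0]],[[-25,0,-115],[0,0,0]],[[-20,10,-165],[0,0,0]],[[15,35,-190],[0,0,0]],[[60,65,-190],[0,0,0]],[[110,92,-190],[0,0,0]],[[155,92,-190],[0,0,0]],[[187,92,-190],[0,0,0]]]}}

```text
clock: 8.95
eef_pos: [0.5679, -0.4617, 0.2305]
tool_rot: [3.142, -0.001, -0.387]
force: [-0.6, 0.4, -0.6]
gripper_width: -0.0001
```

```bash
python3 - <<'E'
from h import *
s=status.observe();print(s['clock'],undk(s['eef_pos']),s['tool_rot'],s['q'],RD.T@s['force'])
im=vision.get_image("scene");a=cv2.resize(im[180:310,250:400],None,fx=3,fy=3,interpolation=2)
im=vision.get_image("side");b=cv2.resize(im[180:360,220:370],None,fx=2.17,fy=2.17,interpolation=2)
b=cv2.resize(im[205:335,220:333],None,fx=3,fy=3,interpolation=2)
cv2.imwrite("pics/s5.png",np.hstack([a[:390],b[:390]]))
for n in("scene","side"):print(n,proj(n,dk(.0514,-.091,.115)),proj(n,s['eef_pos']-[0,0,.014]))
for n in("scene","side"):print([ (x['xy'],x['conf']) for x in models.search_frame("latch_grip",n)])
E
```

```text
8.95 [ 0.11085231 -0.09092545  0.23050605] [ 3.14154193e+00 -7.58804747e-04 -3.86558781e-01] [-7.72802072e-01  6.61926831e-01  1.27631438e+00  2.56020534e-04
  1.20262944e+00  1.18446100e+00] [-0.74200402  0.10479645 -0.64222906]
scene [347.26561951 262.28288454] [375.62710199 224.87819249]
side [300.24421163 281.73273194] [338.86259352 233.44337979]
[([321.2, 268.6], 0.74)]
[([276.2, 294.8], 0.58)]
```

View pics/s5.png

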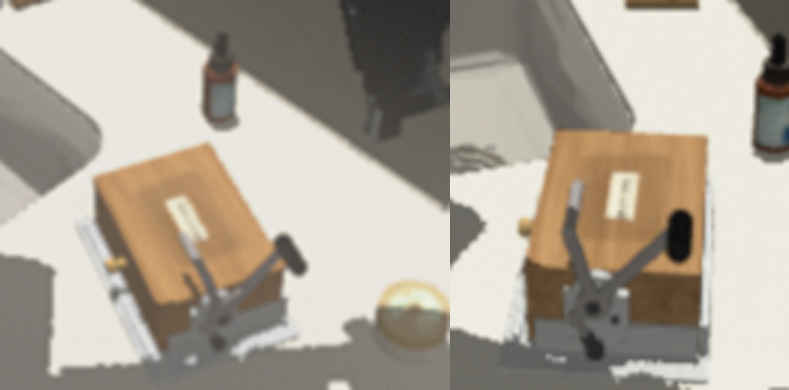

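Request:
{"name": "apply_moves", "arguments": {"rows": [[[0,4,40],[0,0,0]],[[0,4,80],[0,0,0]],[[0,4,110],[0,0,0]],[[0,4,115],[0,0,0]],[[-6,4,115],[0,0,0]],[[-12,4,115],[0,0,0]],[[-18,4,115],[0,0,0]],[[-22,4,115],[0,0,0]],[[-25,4,115],[0,0,0]],[[-25,4,115],[0,0,0]]]}}

```text
clock: 10.4
eef_pos: [0.5424, -0.4552, 0.1153]
tool_rot: [-3.142, -0.0, -0.386]
force: [-0.4, -0.1, 0.4]
gripper_width: -0.0
```

```bash
python3 - <<'E'
from h import *
s=status.observe();print(s['clock'],undk(s['eef_pos']),s['tool_rot'],RD.T@s['force'])
im=vision.get_image("scene");a=cv2.resize(im[180:310,270:400],None,fx=3,fy=3,interpolation=2)
im=vision.get_image("side");b=cv2.resize(im[205:335,220:350],None,fx=3,fy=3,interpolation=2)
cv2.imwrite("pics/s6.png",np.hstack([a,b]))
E
```

```text
10.4 [ 0.08474172 -0.09463256  0.11532761] [-3.14152336e+00 -5.64538658e-05 -3.86267448e-01] [-0.33414907 -0.27188217  0.42925691]
```

View pics/s6.png

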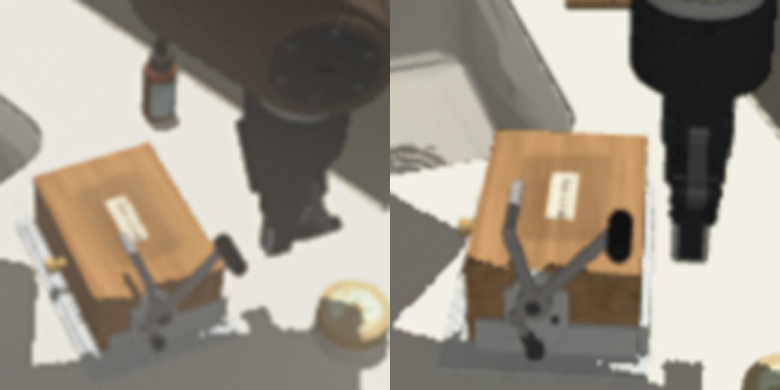

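Request:
{"name": "apply_moves", "arguments": {"rows": [[[-6,0,0],[0,0,0]],[[-12,0,0],[0,0,0]],[[-17,0,-3],[0,0,0]],[[-22,0,-6],[0,0,0]],[[-27,0,-9],[0,0,0]],[[-31,0,-11],[0,0,0]],[[-35,0,-13],[0,0,0]],[[-39,0,-14],[0,0,0]],[[-42,0,-15],[0,0,0]],[[-42,0,-15],[0,0,0]]]}}

```text
clock: 11.75
eef_pos: [0.5046, -0.4403, 0.132]
tool_rot: [3.14, -0.005, -0.386]
force: [5.1, -2.2, 5.4]
gripper_width: 0.0001
```

```bash
python3 - <<'E'
from h import *
s=status.observe();print(s['clock'],undk(s['eef_pos']),s['tool_rot'],RD.T@s['force'])
im=vision.get_image("scene");a=cv2.resize(im[180:310,270:400],None,fx=3,fy=3,interpolation=2)
im=vision.get_image("side");b=cv2.resize(im[205:335,220:350],None,fx=3,fy=3,interpolation=2)
cv2.imwrite("pics/s7.png",np.hstack([a,b]))
E
```

```text
11.75 [ 0.04414854 -0.0951115   0.132009  ] [ 3.13984622 -0.00486322 -0.38622096] [ 5.57365416 -0.11219317  5.44242425]
```

View pics/s7.png

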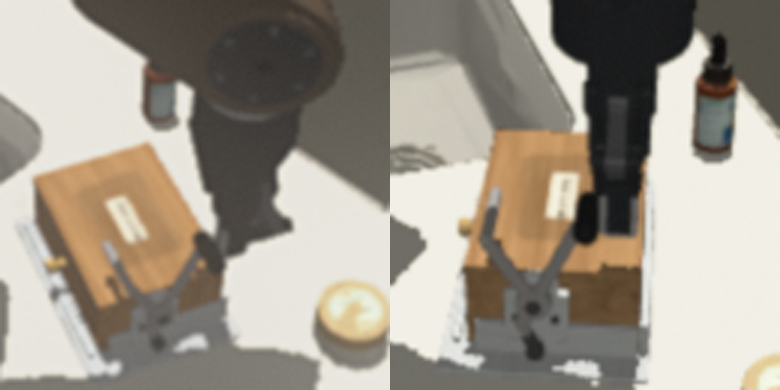

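Request:
{"name": "apply_moves", "arguments": {"rows": [[[-5,0,-2],[0,0,0]],[[-10,0,-3],[0,0,0]],[[-15,0,-3],[0,0,0]],[[-20,0,-4],[0,0,0]],[[-25,0,-4],[0,0,0]],[[-30,0,-4],[0,0,0]],[[-35,0,-4],[0,0,0]],[[-40,0,-3],[0,0,0]],[[-45,0,-3],[0,0,0]],[[-45,0,-3],[0,0,0]]]}}

```text
clock: 13.1
eef_pos: [0.4615, -0.4223, 0.1333]
tool_rot: [-3.141, 0.0, -0.386]
force: [-0.6, -0.7, 0.0]
gripper_width: -0.0004
```

```bash
python3 - <<'E'
from h import *
s=status.observe();print(s['clock'],undk(s['eef_pos']),s['tool_rot'],RD.T@s['force'])
im=vision.get_image("scene");a=cv2.resize(im[180:310,270:400],None,fx=3,fy=3,interpolation=2)
im=vision.get_image("side");b=cv2.resize(im[205:335,220:350],None,fx=3,fy=3,interpolation=2)
cv2.imwrite("pics/s8.png",np.hstack([a,b]))
E
```

```text
13.1 [-0.00251122 -0.09476204  0.13326085] [-3.14137867e+00  2.55444466e-04 -3.86405613e-01] [-0.30944876 -0.90104934  0.03616866]
```

View pics/s8.png

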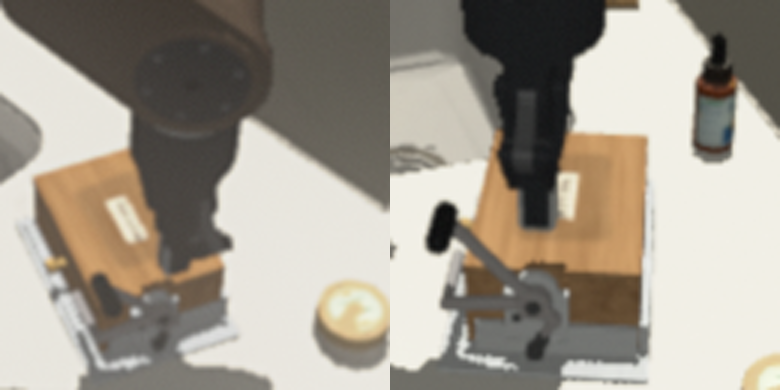

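Request:
{"name": "apply_moves", "arguments": {"rows": [[[5,0,-10],[0,0,0]],[[20,0,-45],[0,0,0]],[[40,0,-90],[0,0,0]],[[60,0,-130],[0,0,0]],[[80,0,-150],[0,0,0]],[[100,0,-150],[0,0,0]],[[110,0,-150],[0,0,0]],[[110,0,-150],[0,0,0]],[[110,0,-150],[0,0,0]],[[110,0,-150],[0,0,0]]]}}

```text
clock: 14.45
eef_pos: [0.5633, -0.4638, 0.2834]
tool_rot: [-3.141, 0.0, -0.386]
force: [0.2, 0.8, -0.1]
gripper_width: -0.0
```

```bash
python3 - <<'E'
from h import *
s=status.observe();print(s['clock'],undk(s['eef_pos']),s['q'],RD.T@s['force'])
im=vision.get_image("scene");a=cv2.resize(im[180:310,250:380],None,fx=3,fy=3,interpolation=2)
im=vision.get_image("side");b=cv2.resize(im[225:355,220:350],None,fx=3,fy=3,interpolation=2)
for n in("scene","side"):print(n,proj(n,dk(-.0514,-.091,.115)),proj(n,dk(-.054,-.046,.049)))
cv2.imwrite("pics/s9.png",np.hstack([a,b]))
E
```

```text
14.45 [ 0.10740121 -0.09465902  0.28337842] [-7.79292576e-01  6.21038150e-01  1.21504636e+00  8.47061532e-05
  1.30572676e+00  1.17794909e+00] [-0.07025884  0.7835606  -0.12756583]
scene [306.01086226 275.31004702] [297.33554715 278.54707297]
side [241.34929908 278.6489272 ] [245.62400411 291.11857566]
```

View pics/s9.png

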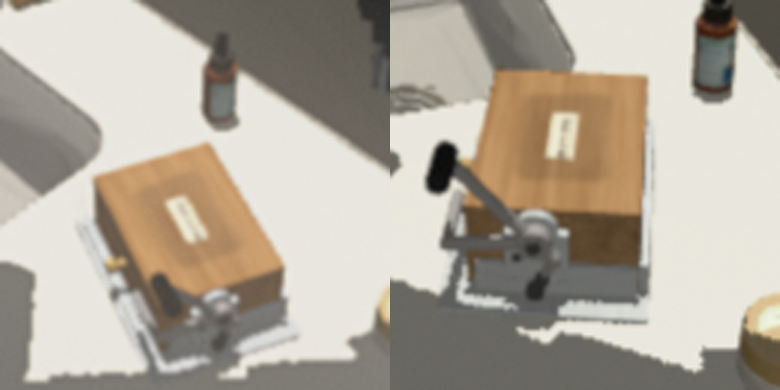

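```bash
python3 -c "
from station import order
print(order.close_job())"
```

```text
the job is handed in; nothing more can be done
None
```

The drawer is shut and the latch is across. I handed the job in at about 14.6 s of the 42 s allowed; the hand-in reports no verdict.

- **Drawer:** I pushed it shut by the knob with closed fingers, slowly, until it met a firm stop. The push reached about 16 N there. Pictures afterwards show the drawer front flush with the box.
- **Latch:** I pushed the grip from behind at about 5.5 N, measured partway to the centre. It then snapped over by itself.
- **Last checks:** The scene and side pictures show the handle leaning forwards and the bar in front of the drawer's right side. The box is still in its dock, and the pot and dropper had not visibly moved. The fingers were clear, with the force reading back to noise.
- **Disagreements:** My camera-based positions were a few millimetres off. The knob stopped about 4 mm earlier than I calculated. The grip, as seen by the side camera, sat about 4–5 pixels from where I predicted, both open and latched. I judged neither to matter. I did not recheck the loose peg or the can at the end; the arm's path did not go near them.

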